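# Put the clay stamp away and close the jar

### The arm

A 7-joint arm with a two-finger parallel gripper is mounted at the origin on the work surface. World frame = base frame: x ahead of the robot, y to its left, z up, the work surface at z = 0. Lengths are in m, angles in rad, forces in N, time in s.
With the tool pointing down it reaches from about 0.425 to 0.875 m from the base axis. Payload 4.7 kg.
Tool frame: the origin (TCP) lies midway between the tips of the shut fingers; the grasp point (between the pads) lies 19 mm behind it; z points along the fingers, y is the line along which they close (so a half turn about z gives the same grasp; the last joint's range is limited). The gripper opens to 87 mm and grips with 3 to 60 N. Pads are 19 mm wide; open, the fingers measure 117 mm over their backs; the gripper's body (75 mm by 190 mm) begins 51 mm behind the grasp point.
Start: joints at [1.207, 0.321, -0.07, 1.45, 0.023, 1.371, -0.057], TCP at [0.24, -0.604, 0.223] pointing down, gripper open.
Joint ranges: [-2.86, 2.86], [-0.3, 2.09], [-1.38, 1.24], [0.06, 2.45], [-1.56, 4.7], [0.09, 2.05], [-2.69, 2.69]. Speed limits (rad/s): [2.57, 2.57, 3.14, 3.14, 3.14, 3.14, 3.14].

### API

Orientations are given as a rotation vector (axis times angle).
In Python, from bench import ctrl, camrig, get_state gives the robot as it stands (ctrl), with the cameras (camrig) and the readings as plain functions.
- The arm moves only by the shell command python3 inch.py FILE [FORCE], which reads ROWS from the file FILE. ROWS is a JSON list of rows, 1 to 20 of them, each an object with the fields trans (a list: dx, dy, dz in shares of 0.6 m (1.0 is 0.6 m)), rz (a turn about the tool's z in shares of pi/2 rad (1.0 is pi/2 rad)), jaw (the opening from 0.0 (shut) to 1.0 (fully open)); a field left out counts as zero (the opening has to be given); each row is the pose to reach, as a shift and turn from the pose commanded when the command began, along the tool's axes at that moment; what a row does not reach only later rows make up. A row lasts 1/10 s, in which the tool goes at most 0.05 m and 0.15 rad, less where a joint would pass 70% of its speed; a pose out of reach is approached as far as the arm can. The fingers move at their own pace and stop on an object; FORCE is the grip in N (left out, the last holds). Time passes only in rows, so rows that do not move let the fingers close. It prints the time, the measured TCP pose, the force, the opening and the grip force at its end. No shift or turn number may pass 1 either way. Input that does not fit is refused with a message, and nothing moves.
- get_state(): the state, without advancing time (a new reading comes with each control period).
- camrig.get_image(name): name is "scene" or "side" or "wrist"; returns the picture (420x560x3 uint8, red, green, blue); there is no depth.
- camrig.camera_model(name): a dict with "vertical_fov" (degrees; the focal length in pixels is half the picture's height over the tangent of half this angle, whatever the lens; pixels are square), "cx", "cy" (the principal point, pixels), "rvec" (rotation vector, rad) and "tvec" (3), from world to camera coordinates, as OpenCV has them; the wrist camera has in their place "hand_eye" (4x4, takes a point from camera to tool coordinates, whose origin is the TCP and whose axes are the flange's). Camera axes: x right, y down, z forward; pixel columns grow to the right and rows downward; lengths in m; the calibration is good to about 2 mm. A picture is of the moment at which its call begins: read the wrist's pose just before it. camera_model takes no time and is no camera call.
- ctrl.close_job(): hands the job in; it is judged then, once.
The state is a dict: "time": time; "joint_positions": joint angles; "qd": joint speeds; "joint_torque": joint torques, N m; "position": TCP position; "tool_rot": TCP orientation; "ft_force": force on the tool from outside, world axes, zero at the start; "torque": the same for the moment, N m; "grip_width": opening from 0.0 (shut) to 1.0 (fully open); "grip_force": force on a finger pad.
Only numpy, scipy, OpenCV 4.12 (cv2) and the standard library are available. Lean on these libraries where they do the work, as an engineer would, in place of code of your own. Each camera call takes 0.05 s, during which the arm holds its last target. There are 200 camera calls.

### The job

Put the wooden clay stamp away in the wide stoneware jar, then close that jar with the lid that fits it, so that the lid sits flat and fully home with its knob up. Set both down rather than dropping them, keep the jar upright, and leave the other, smaller lid where it lies.

Things in the scene. Friction and masses are not known exactly. Their poses are not given: they have to be found in the camera images.
- jar: Wide open stoneware jar, round, straight-walled, loose, 0.8 kg: 130 mm outside diameter, 75 mm high, 118 mm inside diameter, inner floor 6 mm above its underside. Origin: centre of its underside; z up. (A smaller jar, 84 mm in diameter and 60 mm high, stands further off and plays no part.)
- lid: Wide jar's lid, stoneware, loose, 0.28 kg, lying knob up: tapered plug below (8 mm high, 90 mm wide at its foot, 102 at its top), disc 134 mm wide, 8 mm thick, and a central upright round knob 26 mm wide, 32 mm high; 48 mm in all. Origin: centre of the plug's underside; z up through the knob. Seated, the plug has 8 mm play all round in the mouth, and the origin is 67 mm above the jar's.
- small_lid: The other lid, same stoneware and same knob but too small: disc 88 mm in diameter, 48 mm high in all. The two lids lie to the left and right, and which is where varies. Leave it alone. Origin: centre of its underside; z up.
- stamp: Wooden clay stamp, loose, 40 g, standing on the table nearer the robot than the jar: square foot 36 x 36 x 14 mm with a central upright round handle 18 mm in diameter and 32 mm high, 46 mm in all. Origin: centre of the foot's underside; z up along the handle. Standing or lying in the jar it clears the closed lid.

How it is judged:
By the outcome, as a careful person would: the job done as asked, in the order asked, and still so for the second after the job is handed in, with the robot touching nothing.
It also fails if it takes over 64 s, if anything falls off the work surface, if the arm or the gripper's body presses on something with over 40 N, if the wrist force passes 120 N, or if a joint passes its speed limit or range.

## Working session

There is one attempt and no reset: what is moved stays moved. The work goes in short steps, Python scripts to look and compute and a shell command to move; the robot and the scene stay as the last step left them, time stands still between calls to the robot, and variables do not carry over. Pictures are saved under pics/ and viewed, at most 10 in all, crops included, and the job is handed in when it is done.

```bash
ls; mkdir -p pics
python3 - <<'E'
from bench import ctrl, camrig, get_state
import cv2,numpy as np
s=get_state();print(s["time"],s["position"],s["tool_rot"],s["grip_width"])
a=[camrig.get_image(n) for n in("scene","side")]
for n,i in zip(("scene","side"),a): cv2.imwrite(f"pics/{n}0.png",i[:,:,::-1]);print(camrig.camera_model(n))
print(camrig.camera_model("wrist"))
E
```

```text
bench.py
inch.py
pics
0.0 [ 0.23952286 -0.6036597   0.22146291] [-3.08387511e+00 -5.89650443e-01  7.29066136e-04] 0.9972602369059103
{'vertical_fov': 43.637134653286516, 'cx': 277.481832236428, 'cy': 217.10306775218888, 'rvec': array([ 2.05754554,  0.94924953, -0.4632009 ]), 'tvec': array([-0.36684806, -0.20306047,  1.51461104])}
{'vertical_fov': 57.81319632748343, 'cx': 276.4276490936274, 'cy': 211.6419724168814, 'rvec': array([ 0.9806043 , -2.19820405,  1.32724552]), 'tvec': array([0.3704676 , 0.24484305, 0.47926413])}
{'vertical_fov': 65.52609152677273, 'cx': 286.5484248453258, 'cy': 209.30715697234572, 'hand_eye': array([[-5.84682683e-04, -9.58246972e-01, -2.85941251e-01,
         7.84881630e-02],
       [ 9.99999811e-01, -5.05828752e-04, -3.49630219e-04,
         3.63099094e-04],
       [ 1.90394793e-04, -2.85941402e-01,  9.58247086e-01,
        -1.62851598e-01],
       [ 0.00000000e+00,  0.00000000e+00,  0.00000000e+00,
         1.00000000e+00]])}
```

View pics/scene0.png

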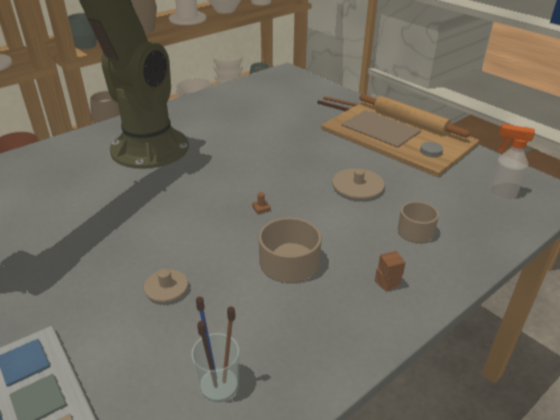

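View pics/side0.png

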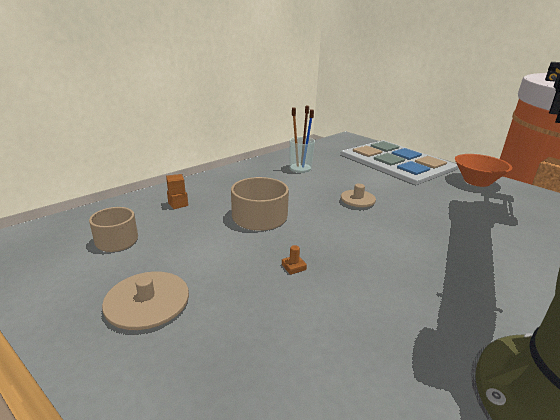

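The scene view shows the wide lid at (358,183), the small lid at (167,286), the stamp at (261,203) and the jar at (290,250). In the side view they are at (146,300), (358,199), (294,261) and (260,203), in the same order.

```bash
cat > h.py <<'E'
import cv2,numpy as np
from scipy.optimize import least_squares
from scipy.spatial.transform import Rotation as R
from bench import ctrl, camrig, get_state
def cam(n,s=None):
    m=camrig.camera_model(n);f=210/np.tan(np.radians(m["vertical_fov"]/2))
    K=np.array([[f,0,m["cx"]],[0,f,m["cy"]],[0,0,1]])
    if n=="wrist":
        T=np.eye(4);T[:3,:3]=R.from_rotvec(s["tool_rot"]).as_matrix();T[:3,3]=s["position"];T=T@m["hand_eye"]
        return K,T[:3,:3],T[:3,3]
    r=cv2.Rodrigues(m["rvec"])[0].T
    return K,r,-r@m["tvec"]
def cast(c,uv,z):
    K,r,o=c;uv=np.atleast_2d(uv).astype(float)
    d=np.c_[uv,np.ones(len(uv))]@np.linalg.inv(K).T@r.T
    return o+d*((z-o[2])/d[:,2])[:,None]
def pix(c,p):
    K,r,o=c;q=K@(r.T@(np.array(p)-o));return q[:2]/q[2]
def blob(im,seed,stamp=False,lo=45):
    h=cv2.cvtColor(im,cv2.COLOR_RGB2HSV);s=h[...,1]
    m=((s>150) if stamp else ((s>lo)&(h[...,0]<25))).astype(np.uint8)
    n,l,st,ce=cv2.connectedComponentsWithStats(m)
    ys,xs=np.nonzero(l);k=np.argmin((xs-seed[0])**2+(ys-seed[1])**2);b=(l==l[ys[k],xs[k]]).astype(np.uint8)
    ct=max(cv2.findContours(b,cv2.RETR_EXTERNAL,cv2.CHAIN_APPROX_NONE)[0],key=cv2.contourArea)[:,0]
    return b,ct
def circ(P,r=None):
    x0=P.mean(0)[:2]
    if r: return least_squares(lambda x:np.hypot(*(P[:,:2]-x).T)-r,x0,loss="soft_l1",f_scale=.001).x
    return least_squares(lambda x:np.hypot(*(P[:,:2]-x[:2]).T)-x[2],[*x0,.06],loss="soft_l1",f_scale=.001).x
E
python3 - <<'E'
from h import *
for n,sd in(("scene",dict(lid=(358,188),jar=(290,265),stamp=(261,203),small=(167,290))),("side",dict(lid=(146,310),jar=(260,215),stamp=(294,262),small=(358,202)))):
    im=cv2.imread(f"pics/{n}0.png")[:,:,::-1];c=cam(n);print(n,"cam",c[2].round(3))
    h=cv2.cvtColor(im,cv2.COLOR_RGB2HSV)
    for k,p in sd.items():
        b,ct=blob(im,p,k=="stamp")
        print(k,h[p[1],p[0]],cv2.boundingRect(ct),b.sum())
        if k in("lid","small"):
            P=cast(c,ct,.012);print(circ(P).round(4))
        elif k=="jar":
            P=cast(c,ct,.075);g=P.mean(0);v=(g-c[2])[:2]
            s=(P-P.mean(0))[:,:2]@v/np.hypot(*v)
            # far side points: iterate with estimated centre
            x=P[s>.02][:,:2].mean(0)-v/np.hypot(*v)*.04
            for _ in range(10):
                F=P[(P[:,:2]-x)@v>0];x=circ(F,.065)
            print(x.round(4),circ(F).round(4))
        else:
            t=ct[ct[:,1]<=ct[:,1].min()+1].mean(0);print("top",t,cast(c,t,.046).round(4),"base",cast(c,[ct[:,0].mean(),ct[:,1].max()],0).round(4))
            print(ct.tolist()[::2] if n=="side" else "")
E
```

```text
scene cam [ 1.243 -0.586  0.762]
lid [ 17  71 144] (332, 168, 53, 31) 1275
[0.5257 0.3049 0.068 ]
jar [ 17  69 104] (259, 217, 62, 66) 3441
[ 0.6317 -0.0256] [ 0.6303 -0.0244  0.0636]
stamp [ 12 112  96] (499, 124, 35, 28) 603
top [506.         124.55555556] [[0.6304 0.8227 0.046 ]] base [[0.6913 0.7812 0.    ]]

small [ 17  69 144] (144, 269, 44, 34) 1151
[ 0.5271 -0.2643  0.0444]
side cam [0.035 0.487 0.434]
lid [ 15  76 177] (102, 272, 87, 58) 3888
[0.5216 0.3105 0.068 ]
jar [ 18  82 121] (231, 177, 58, 54) 2686
[ 0.6195 -0.0146] [ 0.6216 -0.0162  0.0629]
stamp [ 14 185 105] (282, 246, 24, 28) 402
top [294.5  246.25] [[0.4355 0.0582 0.046 ]] base [[0.421  0.0718 0.    ]]
[[292, 246], [291, 248], [290, 250], [290, 252], [290, 254], [290, 256], [288, 258], [286, 258], [284, 259], [282, 259], [282, 261], [282, 263], [283, 265], [285, 267], [286, 269], [288, 271], [289, 273], [291, 273], [293, 273], [295, 272], [297, 271], [299, 271], [301, 270], [303, 270], [305, 269], [305, 267], [305, 265], [305, 263], [303, 261], [301, 259], [299, 257], [298, 255], [298, 253], [298, 251], [298, 249], [298, 247], [296, 246], [294, 246]]
small [ 17  82 181] (341, 184, 35, 23) 546
[ 0.523  -0.261   0.0472]
```

Careful with the scale: shifts go in shares of 0.6 m and turns go in shares of pi/2 rad. That gives: -0.484 m is -0.8067, 0.472 m is 0.7867.

```bash
r="";echo '[{"trans": [0.7867, -0.8067, 0], "jaw": 1}, {"trans": [0.7867, -0.8067, 0], "jaw": 1}, {"trans": [0.7867, -0.8067, 0], "jaw": 1}, {"trans": [0.7867, -0.8067, 0], "jaw": 1}, {"trans": [0.7867, -0.8067, 0], "jaw": 1}, {"trans": [0.7867, -0.8067, 0], "jaw": 1}, {"trans": [0.7867, -0.8067, 0], "jaw": 1}, {"trans": [0.7867, -0.8067, 0], "jaw": 1}, {"trans": [0.7867, -0.8067, 0], "jaw": 1}, {"trans": [0.7867, -0.8067, 0], "jaw": 1}, {"trans": [0.7867, -0.8067, 0], "jaw": 1}, {"trans": [0.7867, -0.8067, 0], "jaw": 1}, {"trans": [0.7867, -0.8067, 0], "jaw": 1}, {"trans": [0.7867, -0.8067, 0], "jaw": 1}, {"trans": [0.7867, -0.8067, 0], "jaw": 1}, {"trans": [0.7867, -0.8067, 0], "jaw": 1}, {"trans": [0.7867, -0.8067, 0], "jaw": 1}]' > rows.txt && python3 inch.py rows.txt
python3 - <<'E'
from h import *
s=get_state();print(s["position"],s["tool_rot"],s["joint_positions"].round(2) if hasattr(s["joint_positions"],"round") else s["joint_positions"])
im=camrig.get_image("wrist");cv2.imwrite("pics/w1.png",im[:,:,::-1]);np.save("w1.npy",np.r_[s["position"],s["tool_rot"]])
c=cam("wrist",s);print(c[2],pix(c,[.44,.05,.03]),pix(c,[.626,-.02,.075]))
E
```

```text
time: 1.8
position: [0.4995, 0.018, 0.2221]
tool_rot: [3.086, 0.586, -0.002]
ft_force: [-0.0, -0.9, 0.1]
grip_width: 1.001
grip_force: 0.0
[0.49945006 0.01800378 0.22214005] [ 3.08577938e+00  5.86030711e-01 -1.76173863e-03] [ 0.6   0.03 -0.7   1.79  0.02  1.32 -1.3 ]
[0.57276682 0.04657704 0.38489468] [241.41518263 222.58150594] [378.21795916  81.89723647]
```

View pics/w1.png

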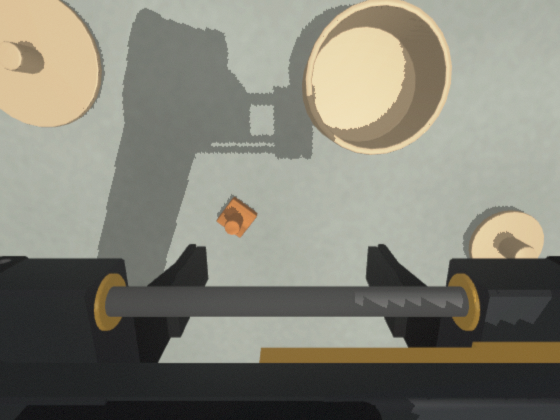

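The wrist view shows the stamp at about (237,217), the jar rim at about (378,77), the wide lid upper left with its knob at (12,55), and the small lid at right (508,243). Next I measure the stamp and jar.

Run:
```python
from h import *
v=np.load("w1.npy");s=dict(position=v[:3],tool_rot=v[3:]);c=cam("wrist",s)
im=cv2.imread("pics/w1.png")[:,:,::-1];h=cv2.cvtColor(im,cv2.COLOR_RGB2HSV);print(h[214,236],h[230,234],h[217,252],h[77,350],h[20,310],h[200,300])
b,ct=blob(im,(237,217),True);q=cv2.minAreaRect(ct);print(q)
print(b.sum(),cv2.boundingRect(ct));box=cv2.boxPoints(q);print(cast(c,box,.014).round(4),cast(c,q[0],.014).round(4))
# handle top: brighter circle
g=cv2.cvtColor(im,cv2.COLOR_RGB2HSV)[205:242,212:262,2];print(g[::3,::3])
b,ct=blob(im,(378,77),lo=40);ct=cv2.convexHull(ct)[:,0];print(cv2.boundingRect(ct))
P=cast(c,ct[ct[:,1]>1],.075);print(circ(P).round(4),circ(P,.065).round(4))
d=(P-c[2])[:,:2].mean(0);x=circ(P,.065)
for _ in range(8): F=P[(P[:,:2]-x)@d>-.01];x=circ(F,.065)
print(x.round(4),circ(F).round(4),np.abs(np.hypot(*(F[:,:2]-x).T)-.065).max())
```

```text
[ 13 134 124] [ 14 153 206] [ 14 153 204] [ 21  62 237] [ 48  17 184] [ 46  16 180]
((235.65943908691406, 218.84323120117188), (27.791114807128906, 29.114500045776367), 36.02737045288086)
452 (218, 200, 37, 36)
[[0.4229 0.0788 0.014 ]
 [0.4582 0.0691 0.014 ]
 [0.4489 0.0376 0.014 ]
 [0.4129 0.0468 0.014 ]] [[0.436  0.0581 0.014 ]]
[[175 179 175 173 126 137 206 207 201 203 150 117 128 174 174 172 178]
 [179 176 177 131 119 155 143 138 199 204 202 183 120 121 164 173 178]
 [179 179 167 117 134 138 140 137 139 204 206 201 199 136 119 173 176]
 [179 180 120 152 162 133 135 122 124 126 208 208 203 204 164 155 174]
 [178 179 137 187 177 121 122 122 125 121 139 212 209 207 199 173 178]
 [178 177 194 193 192 132 139 145 124 121 131 213 210 211 168 178 177]
 [178 180 176 199 191 200 213 219 209 127 164 217 218 176 176 173 174]
 [177 177 179 174 170 207 211 214 216 147 185 207 191 174 177 177 174]
 [177 178 179 179 176 198 202 204 208 175 186 178 172 175 175 176 178]
 [179 179 179 181 176 191 206 216 216 194 192 171 178 177 178 179 176]
 [179 181 178 178 179 177 174 175 180 200 164 175 177 176 176 177 176]
 [180 180 178 178 179 177 177 177 177 174 174 175 176 177 175 177 175]
 [179 180 179 178 176 176 178 176 177 177 178 176 176 177 177 176 175]]
(302, 0, 150, 155)
[ 0.6263 -0.0186  0.065 ] [ 0.6263 -0.0186]
[ 0.6263 -0.0186] [ 0.6263 -0.0186  0.065 ] 0.002501485007871479
```

```bash
cat >> h.py <<'E'
def to(p):
    s=get_state();return (R.from_rotvec(s["tool_rot"]).as_matrix().T@(np.array(p)-s["position"])).round(4)
E
python3 - <<'E'
from h import *
v=np.load("w1.npy");s=dict(position=v[:3],tool_rot=v[3:]);c=cam("wrist",s)
im=cv2.imread("pics/w1.png")[:,:,::-1];h=cv2.cvtColor(im,cv2.COLOR_RGB2HSV)
m=((h[...,1]>100)&(h[...,0]<20)).astype(np.uint8);m[:190]=0;m[260:]=0;m[:,:200]=0;m[:,280:]=0
ct=max(cv2.findContours(m,0,1)[0],key=cv2.contourArea);q=cv2.minAreaRect(ct);print(q,cast(c,q[0],.014).round(4))
print(cast(c,[232.5,228],.046).round(4))
print(to([.437,.058,.019]),to([.437,.058,.08]))
E
```

```text
((235.82704162597656, 218.2378387451172), (29.849712371826172, 33.084659576416016), 36.02737808227539) [[0.4368 0.0582 0.014 ]]
[[0.4364 0.0569 0.046 ]]
[-0.0433 -0.0604  0.2032] [-0.0433 -0.0603  0.1422]
```

In the tool's units: 0.203 m is 0.3383, 0.19 m is 0.3167.

```bash
echo '[{"trans": [-0.0717, -0.1, 0.0833], "jaw": 1}, {"trans": [-0.0717, -0.1, 0.1667], "jaw": 1}, {"trans": [-0.0717, -0.1, 0.2333], "jaw": 1}, {"trans": [-0.0717, -0.1, 0.2833], "jaw": 1}, {"trans": [-0.0717, -0.1, 0.3167], "jaw": 1}, {"trans": [-0.0717, -0.1, 0.3383], "jaw": 1}, {"trans": [-0.0717, -0.1, 0.3383], "jaw": 1}, {"trans": [-0.0717, -0.1, 0.3383], "jaw": 1}, {"trans": [-0.0717, -0.1, 0.3383], "jaw": 0}, {"trans": [-0.0717, -0.1, 0.3383], "jaw": 0}, {"trans": [-0.0717, -0.1, 0.3383], "jaw": 0}, {"trans": [-0.0717, -0.1, 0.3383], "jaw": 0}, {"trans": [-0.0717, -0.1, 0.3383], "jaw": 0}, {"trans": [-0.0717, -0.1, 0.3383], "jaw": 0}, {"trans": [-0.0717, -0.1, 0.3383], "jaw": 0}, {"trans": [-0.0717, -0.1, 0.3383], "jaw": 0}]' > rows.txt && python3 inch.py rows.txt 15
python3 - <<'E'
from h import *
print(get_state()["joint_positions"],to([.6263,-.0186,.025]))
E
```

```text
time: 3.45
position: [0.4378, 0.0597, 0.0195]
tool_rot: [3.086, 0.59, -0.0]
ft_force: [0.3, -0.2, 0.5]
grip_width: 0.353
grip_force: 0.0
[ 0.52759992  0.15559598 -0.75359574  2.14080934  0.13676016  0.89162298
 -1.49912766] [ 0.1464  0.1423 -0.0055]
```

In the tool's units: -0.13 m is -0.2167, -0.11 m is -0.1833.

```bash
echo '[{"jaw": 0}, {"jaw": 0}, {"jaw": 0}, {"jaw": 0}, {"jaw": 0}]' > rows.txt && python3 inch.py rows.txt; echo '[{"trans": [0, 0, -0.05], "jaw": 0}, {"trans": [0, 0, -0.1167], "jaw": 0}, {"trans": [0, 0, -0.1833], "jaw": 0}, {"trans": [0, 0, -0.2167], "jaw": 0}, {"trans": [0, 0, -0.2167], "jaw": 0}]' > rows.txt && python3 inch.py rows.txt
python3 - <<'E'
from h import *
s=get_state()
print(s["joint_positions"],to([.6263,-.0186,.025]))
E
```

```text
time: 3.95
position: [0.4378, 0.0597, 0.0195]
tool_rot: [3.086, 0.59, -0.0]
ft_force: [-0.0, -0.5, -0.5]
grip_width: 0.202
grip_force: 15.0
time: 4.45
position: [0.4402, 0.0599, 0.1526]
tool_rot: [3.083, 0.589, 0.01]
ft_force: [1.0, -0.2, -0.7]
grip_width: 0.198
grip_force: 15.0
[ 0.59394234 -0.06414488 -0.75538137  2.00878875 -0.04522948  1.17367252
 -1.33635301] [0.1434 0.1411 0.1289]
```

In the tool's units: 0.144 m is 0.24, 0.13 m is 0.2167.

```bash
echo '[{"trans": [0.05, 0.05, 0], "jaw": 0}, {"trans": [0.1083, 0.1083, 0], "jaw": 0}, {"trans": [0.1667, 0.1667, 0], "jaw": 0}, {"trans": [0.2167, 0.2167, 0], "jaw": 0}, {"trans": [0.24, 0.235, 0], "jaw": 0}, {"trans": [0.24, 0.235, 0], "jaw": 0}, {"trans": [0.24, 0.235, 0], "jaw": 0}]' > rows.txt && python3 inch.py rows.txt
python3 - <<'E'
from h import *
s=get_state();print(to([.6263,-.0186,.0265]))
c=cam("wrist",s);im=camrig.get_image("wrist");cv2.imwrite("pics/w2.png",im[:,:,::-1])
E
```

```text
time: 5.15
position: [0.6224, -0.0173, 0.1477]
tool_rot: [-3.084, -0.591, 0.005]
ft_force: [0.1, -0.2, -1.1]
grip_width: 0.201
grip_force: 15.0
[0.0035 0.0029 0.1212]
```

View pics/w2.png

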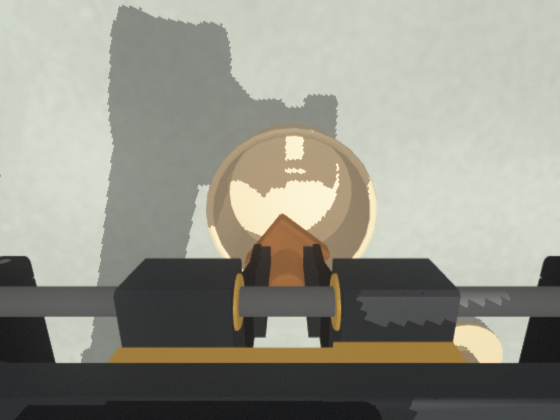

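The stamp is held upright at (287,260), over the jar mouth (rim centred near column 292). I'll lower it.

In the tool's units: 0.119 m is 0.1983, 0.003 m is 0.005.

```bash
echo '[{"trans": [0.005, 0.0033, 0.05], "jaw": 0}, {"trans": [0.005, 0.0033, 0.1], "jaw": 0}, {"trans": [0.005, 0.0033, 0.1417], "jaw": 0}, {"trans": [0.005, 0.0033, 0.1667], "jaw": 0}, {"trans": [0.005, 0.0033, 0.1833], "jaw": 0}, {"trans": [0.005, 0.0033, 0.1933], "jaw": 0}, {"trans": [0.005, 0.0033, 0.1967], "jaw": 0}, {"trans": [0.005, 0.0033, 0.1983], "jaw": 0}, {"trans": [0.005, 0.0033, 0.1983], "jaw": 0}, {"trans": [0.005, 0.0033, 0.1983], "jaw": 0}]' > rows.txt && python3 inch.py rows.txt
```

```text
time: 6.2
position: [0.6278, -0.019, 0.0313]
tool_rot: [3.085, 0.59, 0.002]
ft_force: [-0.1, 0.0, -0.4]
grip_width: 0.203
grip_force: 15.0
```

In the tool's units: 0.005 m is 0.0083, 0.004 m is 0.0067.

```bash
echo '[{"trans": [0, 0, 0.0033], "jaw": 0}, {"trans": [0, 0, 0.0067], "jaw": 0}, {"trans": [0, 0, 0.0083], "jaw": 0}, {"trans": [0, 0, 0.0083], "jaw": 0}, {"trans": [0, 0, 0.0083], "jaw": 0}]' > rows.txt && python3 inch.py rows.txt; echo '[{"trans": [0, 0, 0.0008], "jaw": 0}, {"trans": [0, 0, 0.0013], "jaw": 0}, {"trans": [0, 0, 0.0013], "jaw": 0}]' > rows.txt && python3 inch.py rows.txt
```

```text
time: 6.7
position: [0.6271, -0.0191, 0.0256]
tool_rot: [3.086, 0.59, -0.0]
ft_force: [-1.0, 0.7, 0.7]
grip_width: 0.203
grip_force: 15.0
time: 7.0
position: [0.6272, -0.019, 0.0255]
tool_rot: [3.085, 0.59, -0.0]
ft_force: [-2.4, -1.1, 5.2]
grip_width: 0.199
grip_force: 15.0
```

In the tool's units: -0.2 m is -0.3333, -0.16 m is -0.2667.

```bash
echo '[{"jaw": 0.4}, {"jaw": 0.4}, {"jaw": 0.4}, {"jaw": 0.4}, {"trans": [0, 0, -0.0167], "jaw": 0.4}, {"trans": [0, 0, -0.05], "jaw": 0.4}, {"trans": [0, 0, -0.1], "jaw": 0.4}, {"trans": [0, 0, -0.1833], "jaw": 0.4}, {"trans": [0, 0, -0.2667], "jaw": 0.4}, {"trans": [0, 0, -0.3333], "jaw": 0.6}, {"trans": [0, 0, -0.3333], "jaw": 1}, {"trans": [0, 0, -0.3333], "jaw": 1}]' > rows.txt && python3 inch.py rows.txt
python3 - <<'E'
from h import *
s=get_state();print(to([.523,.308,.22]),s["joint_positions"])
E
```

```text
time: 8.2
position: [0.6278, -0.0188, 0.2265]
tool_rot: [3.085, 0.59, 0.004]
ft_force: [-0.3, -0.4, -0.0]
grip_width: 0.589
grip_force: 0.0
[ 0.0232 -0.3424  0.006 ] [ 0.54457243  0.34757457 -0.7085512   1.48695193  0.22836883  1.38814938
 -1.36809347]
```

In the tool's units: -0.342 m is -0.57, -0.027 m is -0.045.

```bash
echo '[{"trans": [-0.045, -0.57, 0], "jaw": 1}, {"trans": [-0.045, -0.57, 0], "jaw": 1}, {"trans": [-0.045, -0.57, 0], "jaw": 1}, {"trans": [-0.045, -0.57, 0], "jaw": 1}, {"trans": [-0.045, -0.57, 0], "jaw": 1}, {"trans": [-0.045, -0.57, 0], "jaw": 1}, {"trans": [-0.045, -0.57, 0], "jaw": 1}, {"trans": [-0.045, -0.57, 0], "jaw": 1}, {"trans": [-0.045, -0.57, 0], "jaw": 1}, {"trans": [-0.045, -0.57, 0], "jaw": 1}, {"trans": [-0.045, -0.57, 0], "jaw": 1}]' > rows.txt && python3 inch.py rows.txt
python3 - <<'E'
from h import *
s=get_state();c=cam("wrist",s);im=camrig.get_image("wrist");cv2.imwrite("pics/w3.png",im[:,:,::-1]);np.save("w3.npy",np.r_[s["position"],s["tool_rot"]])
p=pix(c,[.523,.308,.016]);print(p,s["joint_positions"])
b,ct=blob(im,p,lo=40);print(cv2.boundingRect(ct))
P=cast(c,cv2.convexHull(ct)[:,0],.016);print(circ(P).round(4),circ(P,.067))
E
```

```text
time: 9.3
position: [0.4768, 0.287, 0.2239]
tool_rot: [3.086, 0.585, -0.002]
ft_force: [-0.3, 0.2, -0.2]
grip_width: 0.997
grip_force: 0.0
[283.79324857 137.72893849] [ 0.20485833  0.21592624 -0.90129057  1.6588875   0.17303283  1.35210924
 -1.91929753]
(223, 72, 120, 123)
[0.5237 0.31   0.0667] [0.52372348 0.30992721]
```

View pics/w3.png

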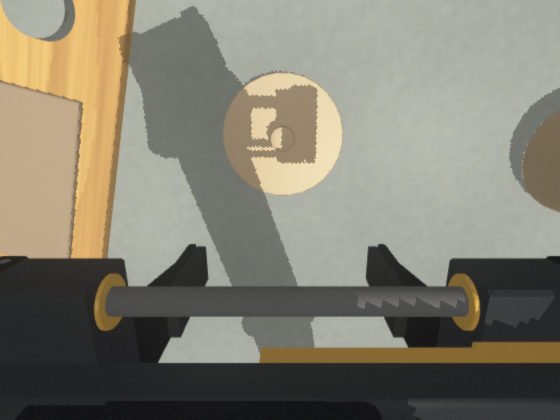

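The lid is centred at (283,133) px with its knob at (283,138). That gives (0.5237, 0.310) with radius 66.7 mm, which matches the given 67 mm.

Run:
```python
from h import *
print(to([.5237,.31,.0195]))
```

```text
[ 0.0522 -0.0042  0.2046]
```

In the tool's units: 0.202 m is 0.3367, 0.201 m is 0.335.

```bash
echo '[{"trans": [0.0867, -0.0067, 0.0667], "jaw": 1}, {"trans": [0.0867, -0.0067, 0.1333], "jaw": 1}, {"trans": [0.0867, -0.0067, 0.2083], "jaw": 1}, {"trans": [0.0867, -0.0067, 0.2667], "jaw": 1}, {"trans": [0.0867, -0.0067, 0.3083], "jaw": 1}, {"trans": [0.0867, -0.0067, 0.3267], "jaw": 1}, {"trans": [0.0867, -0.0067, 0.335], "jaw": 1}, {"trans": [0.0867, -0.0067, 0.3367], "jaw": 1}, {"trans": [0.0867, -0.0067, 0.3367], "jaw": 1}, {"trans": [0.0867, -0.0067, 0.3367], "jaw": 1}]' > rows.txt && python3 inch.py rows.txt 40
```

```text
time: 10.35
position: [0.5238, 0.3123, 0.0242]
tool_rot: [-3.085, -0.59, -0.004]
ft_force: [-0.9, -0.5, 0.9]
grip_width: 1.002
grip_force: 0.0
```

In the tool's units: 0.004 m is 0.0067, 0.003 m is 0.005.

```bash
echo '[{"trans": [0, 0.0017, 0.005], "jaw": 0.9}, {"trans": [0, 0.0017, 0.0067], "jaw": 0.5}, {"trans": [0, 0.0017, 0.0067], "jaw": 0}, {"trans": [0, 0.0017, 0.0067], "jaw": 0}, {"trans": [0, 0.0017, 0.0067], "jaw": 0}, {"trans": [0, 0.0017, 0.0067], "jaw": 0}, {"trans": [0, 0.0017, 0.0067], "jaw": 0}, {"trans": [0, 0.0017, 0.0067], "jaw": 0}, {"trans": [0, 0.0017, 0.0067], "jaw": 0}, {"trans": [0, 0.0017, 0.0067], "jaw": 0}, {"trans": [0, 0.0017, 0.0067], "jaw": 0}, {"trans": [0, 0.0017, 0.0067], "jaw": 0}, {"trans": [0, 0.0017, 0.0067], "jaw": 0}, {"trans": [0, 0.0017, 0.0067], "jaw": 0}]' > rows.txt && python3 inch.py rows.txt 40
python3 - <<'E'
from h import *
s=get_state();print(s["position"])
E
```

```text
time: 11.75
position: [0.5232, 0.3108, 0.0187]
tool_rot: [3.085, 0.59, 0.0]
ft_force: [0.3, -0.5, 0.8]
grip_width: 0.286
grip_force: 40.0
[0.52320567 0.31079959 0.01871398]
```

In the tool's units: -0.145 m is -0.2417, -0.14 m is -0.2333.

```bash
echo '[{"trans": [0, 0, -0.0167], "jaw": 0}, {"trans": [0, 0, -0.05], "jaw": 0}, {"trans": [0, 0, -0.1], "jaw": 0}, {"trans": [0, 0, -0.15], "jaw": 0}, {"trans": [0, 0, -0.2], "jaw": 0}, {"trans": [0, 0, -0.2333], "jaw": 0}, {"trans": [0, 0, -0.2417], "jaw": 0}, {"trans": [0, 0, -0.2417], "jaw": 0}, {"trans": [0, 0, -0.2417], "jaw": 0}]' > rows.txt && python3 inch.py rows.txt
python3 - <<'E'
from h import *
im=cv2.imread("pics/w2.png")[:,:,::-1];c=cam("wrist",dict(position=[.6224,-.0173,.1477],tool_rot=[-3.084,-.591,.005]))
b,ct=blob(im,(290,160),lo=40);ct=cv2.convexHull(ct)[:,0];ct=ct[ct[:,1]<230];print(cv2.boundingRect(ct))
P=cast(c,ct,.075);print(circ(P).round(4),circ(P,.065).round(4))
s=get_state();print(s["joint_positions"],to([.6263,-.0186,.16]))
ims=[camrig.get_image(n) for n in("wrist","side")];cv2.imwrite("pics/c4.png",cv2.hconcat([cv2.resize(i[:,:,::-1],(400,300)) for i in ims]))
E
```

```text
time: 12.65
position: [0.5225, 0.3103, 0.1624]
tool_rot: [3.085, 0.59, -0.003]
ft_force: [-0.3, -0.1, -3.6]
grip_width: 0.291
grip_force: 40.0
(206, 124, 171, 105)
[ 0.6287 -0.0184  0.064 ] [ 0.6276 -0.0191]
[ 0.11437287  0.39257832 -0.86777911  1.61467232  0.30915974  1.2812519
 -1.99878892] [-0.0248  0.344   0.0026]
```

View pics/c4.png

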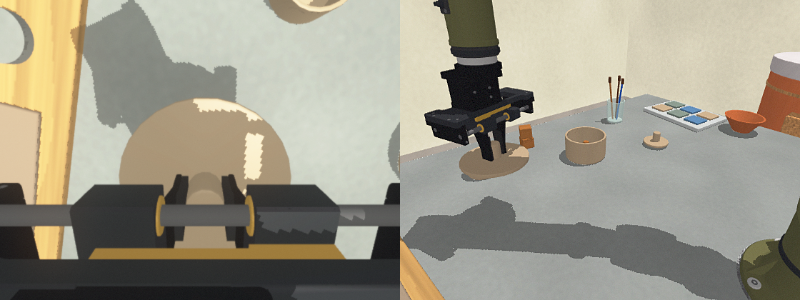

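The lid is held level by its knob in both halves of the picture. The jar stands undisturbed at about (0.627, -0.019), with the stamp's handle visible inside.

In the tool's units: 0.344 m is 0.5733, -0.019 m is -0.0317.

```bash
echo '[{"trans": [0, 0.0333, 0], "jaw": 0}, {"trans": [-0.0067, 0.0917, 0], "jaw": 0}, {"trans": [-0.0117, 0.1583, 0], "jaw": 0}, {"trans": [-0.0167, 0.225, 0], "jaw": 0}, {"trans": [-0.0217, 0.2917, 0], "jaw": 0}, {"trans": [-0.0267, 0.3583, 0], "jaw": 0}, {"trans": [-0.0317, 0.425, 0], "jaw": 0}, {"trans": [-0.0367, 0.4917, 0], "jaw": 0}, {"trans": [-0.04, 0.5417, 0], "jaw": 0}, {"trans": [-0.0417, 0.5667, 0], "jaw": 0}, {"trans": [-0.0417, 0.5733, 0], "jaw": 0}, {"trans": [-0.0417, 0.5733, 0], "jaw": 0}, {"trans": [-0.0417, 0.5733, 0], "jaw": 0}]' > rows.txt && python3 inch.py rows.txt
python3 - <<'E'
from h import *
s=get_state();print(to([.627,-.0188,.105]))
c=cam("wrist",s);im=camrig.get_image("wrist");cv2.imwrite("pics/w5.png",im[:,:,::-1])
E
```

```text
time: 14.05
position: [0.6263, -0.015, 0.1637]
tool_rot: [-3.083, -0.595, 0.0]
ft_force: [0.0, 0.9, -3.2]
grip_width: 0.284
grip_force: 40.0
[-0.0008  0.0038  0.0587]
```

In the tool's units: 0.061 m is 0.1017, 0.058 m is 0.0967.

```bash
echo '[{"trans": [0, 0.0033, 0.025], "jaw": 0}, {"trans": [0, 0.005, 0.0583], "jaw": 0}, {"trans": [0, 0.005, 0.0833], "jaw": 0}, {"trans": [0, 0.005, 0.0967], "jaw": 0}, {"trans": [0, 0.005, 0.1017], "jaw": 0}, {"trans": [0, 0.005, 0.1017], "jaw": 0}, {"trans": [0, 0.005, 0.1017], "jaw": 0}, {"trans": [0, 0.005, 0.1017], "jaw": 0}]' > rows.txt && python3 inch.py rows.txt
python3 - <<'E'
from h import *
s=get_state();print(to([.627,-.0188,.0857]))
ims=[camrig.get_image(n) for n in("scene","side")]
cv2.imwrite("pics/c5.png",cv2.hconcat([cv2.resize(ims[0][150:300,200:380,::-1],(396,330),interpolation=cv2.INTER_CUBIC),cv2.resize(ims[1][120:270,170:350,::-1],(396,330),interpolation=cv2.INTER_CUBIC)]))
E
```

```text
time: 14.9
position: [0.6286, -0.0208, 0.1036]
tool_rot: [3.085, 0.59, 0.002]
ft_force: [-0.3, -0.2, -1.8]
grip_width: 0.29
grip_force: 40.0
[-0.0008 -0.0024  0.0179]
```

View pics/c5.png

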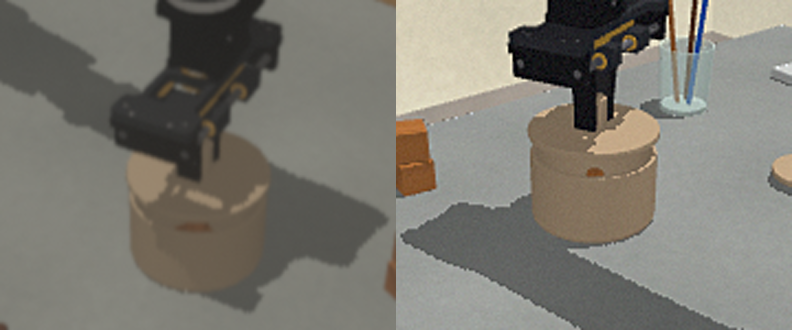

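The lid hovers concentric and level just above the rim, and the stamp shows through the gap at (195,227) and (595,172) in the picture. I'll lower slowly to contact.

In the tool's units: 0.016 m is 0.0267, 0.015 m is 0.025.

```bash
echo '[{"trans": [0, -0.0017, 0.005], "jaw": 0}, {"trans": [0, -0.0017, 0.01], "jaw": 0}, {"trans": [0, -0.0017, 0.015], "jaw": 0}, {"trans": [0, -0.0017, 0.02], "jaw": 0}, {"trans": [0, -0.0017, 0.0233], "jaw": 0}, {"trans": [0, -0.0017, 0.025], "jaw": 0}, {"trans": [0, -0.0017, 0.0267], "jaw": 0}, {"trans": [0, -0.0017, 0.0267], "jaw": 0}, {"trans": [0, -0.0017, 0.0267], "jaw": 0}]' > rows.txt && python3 inch.py rows.txt
```

```text
time: 15.9
position: [0.6276, -0.0199, 0.0868]
tool_rot: [3.086, 0.59, 0.0]
ft_force: [-0.4, 0.2, -2.5]
grip_width: 0.29
grip_force: 40.0
```

In the tool's units: 0.001 m is 0.0017, 0.0005 m is 0.0008.

```bash
echo '[{"trans": [0, 0, 0.0008], "jaw": 0}, {"trans": [0, 0, 0.0017], "jaw": 0}, {"trans": [0, 0, 0.0017], "jaw": 0}, {"trans": [0, 0, 0.0017], "jaw": 0}]' > rows.txt && python3 inch.py rows.txt; echo '[{"trans": [0, 0, 0.0007], "jaw": 0}, {"trans": [0, 0, 0.0012], "jaw": 0}, {"trans": [0, 0, 0.0012], "jaw": 0}]' > rows.txt && python3 inch.py rows.txt
```

```text
time: 16.3
position: [0.6276, -0.0199, 0.0857]
tool_rot: [3.086, 0.59, -0.0]
ft_force: [-0.2, 0.1, -2.3]
grip_width: 0.291
grip_force: 40.0
time: 16.6
position: [0.6276, -0.02, 0.0857]
tool_rot: [3.085, 0.59, 0.0]
ft_force: [-3.2, -0.4, 4.1]
grip_width: 0.286
grip_force: 40.0
```

Contact came at exactly the seated height (0.0857), with the lid's weight taken up. Release and retreat.

In the tool's units: -0.14 m is -0.2333, -0.13 m is -0.2167.

```bash
echo '[{"jaw": 0.5}, {"jaw": 0.5}, {"jaw": 0.6}, {"jaw": 0.6}, {"jaw": 0.7}, {"trans": [0, 0, -0.0167], "jaw": 0.7}, {"trans": [0, 0, -0.05], "jaw": 0.7}, {"trans": [0, 0, -0.1], "jaw": 0.7}, {"trans": [0, 0, -0.1667], "jaw": 0.7}, {"trans": [-0.0667, 0, -0.2167], "jaw": 0.7}, {"trans": [-0.1167, 0, -0.2333], "jaw": 0.7}, {"trans": [-0.1167, 0, -0.2333], "jaw": 0.7}, {"trans": [-0.1167, 0, -0.2333], "jaw": 0.7}]' > rows.txt && python3 inch.py rows.txt
python3 - <<'E'
from h import *
s=get_state();c=cam("wrist",s)
n=["wrist","scene","side"];im={k:camrig.get_image(k) for k in n}
p=pix(c,[.627,-.019,.083]);b,ct=blob(im["wrist"],p,lo=40);P=cast(c,cv2.convexHull(ct)[:,0],.083);print(p,circ(P).round(4),circ(P,.067).round(4))
f=lambda a:cv2.resize(a[:,:,::-1],(264,220),interpolation=cv2.INTER_CUBIC)
cv2.imwrite("pics/c6.png",cv2.hconcat([f(im["wrist"]),f(im["scene"][180:300,220:364]),f(im["side"][140:260,190:334])]))
E
```

```text
time: 17.9
position: [0.5628, -0.0461, 0.226]
tool_rot: [3.084, 0.588, 0.003]
ft_force: [0.4, 0.5, 0.2]
grip_width: 0.7
grip_force: 0.0
[284.12078134 122.27168441] [ 0.6278 -0.0201  0.0665] [ 0.6277 -0.0201]
```

View pics/c6.png

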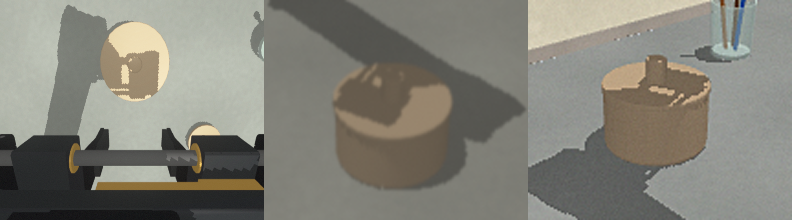

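The lid sits flat and concentric on the jar, with no gap in the scene or side view. Its disc measures 66.5 mm in radius at seated height, and the gripper is clear.

```bash
python3 -c "
from bench import ctrl, camrig, get_state
print(ctrl.close_job())"
```

```text
the job is handed in; nothing more can be done
None
```

The stamp is standing in the wide jar and its lid is seated flat with the knob up; the small lid was left alone, and the job was handed in at about 18 s.

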